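# Load a cap into the marking carousel and hold its index plunger out

## Task

Take the loose black bottle cap that already lies rim down on the bench and seat it, still rim down, in the only empty nest of the round marking carousel. After letting go of it, grip the red knob of the carousel's sprung index plunger, pull it straight up as far as it goes so that the pin is clear of its hole, and finish while still holding it there, so that a colleague can turn the plate. Leave the caps already loaded, the other loose cap and everything else on the bench where they are.

Things in the scene. Friction and masses are not known exactly. Their poses are not given: they have to be found in the camera images.
- carousel: Fixed round aluminium plate, 230 mm diameter, top 32 mm above the bench, on a grey base; it does not turn here. Origin on the bench at its centre, z up. Four white ring nests (60 mm outside, 48 mm bore, 10 mm high) stand on it 62 mm from the centre at 45, 135, 225, 315 degrees from its x axis; three hold caps (tops 62 mm above the bench). The plunger is on its +y axis.
- empty_nest: Green floor of the one empty nest (which of the four varies): origin at the nest's centre, on the floor on which the cap's rim must rest, 32 mm above the bench; z up. The nest's bore is 48 mm, its wall rises 10 mm above this point; a seated cap stands 20 mm out of it.
- cap_down: Loose black ribbed screw cap, 44 mm diameter, 30 mm tall, about 30 g, lying rim down (smooth closed top upward) on the bench: the one to load. Origin at the centre of its rim (its underside), its z axis up towards the closed top; it may be gripped anywhere round its side.
- cap_up: Another loose black ribbed screw cap, 44 mm diameter, 30 mm tall, lying rim up (hollow, white liner visible inside); to be left alone. Origin at the centre of its underside, z up. It may lie nearer or farther than the other loose cap.
- plunger_knob (a point): Middle of the plunger's red knob: an upright cylinder of 26 mm diameter and 24 mm height, 103 mm from the carousel's axis along its own +y. At rest the middle is 86 mm above the bench and its underside 4 mm above a blue bracket arm (28 mm wide, top 70 mm above the bench) that reaches in from outside the plate. It rises with the plunger.
- plunger (a joint): Lift of the plunger in m: 0 = sprung down, pin 10 mm deep in its hole in the plate; 0.010 = pin tip level with the plate; 0.014 = fully pulled up against its stop, pin 4 mm clear. The spring pulls it down with 5 N at rest, rising to about 10.6 N at full pull; let go, it snaps back.
- loaded_cap1: black ribbed screw cap, 44 mm diameter, 30 mm tall, already seated rim down in a nest; to be left in place. Origin at the centre of its rim.
- loaded_cap2: As loaded_cap1, in another nest.
- loaded_cap3: As loaded_cap1, in another nest.
- amber_bottle: Bystander: amber reagent jar with black cap, 90 mm diameter, 170 mm tall, on the left. Origin under its centre.
- dropper_bottle: Bystander: white dropper bottle, 36 mm diameter, 110 mm tall, on the right. Origin under its centre.
- flask: Bystander: round glass flask with a reddish stopper, 82 mm diameter, 128 mm tall, at the back right. Origin under its centre.
- stopper: Bystander: loose reddish rubber stopper, 32 mm diameter, 26 mm tall, at the back. Origin under its centre.
- spatula: Bystander: blue-handled spatula, 170 mm long, lying along its own x axis on the left, under 30 mm high.
Things that resemble listed ones, but are neither listed nor needed, are in the scene too. What is shaped like the cap_down but purple is not meant.

How it is judged (in metres and radians):
On the way, in this order (a step that is already met when the one before it is completed fails the run):
1. the cap is seated rim down in the empty nest and let go, with the plunger still in its hole (horizontal distance between cap_down and empty_nest below 0.004 m and z of cap_down in the frame of empty_nest between -0.003 and 0.003 m and angle between cap_down's own z axis and vertical below 0.08 rad and contact force between the fingers and cap_down below 0.1 N and linear speed of cap_down below 0.02 m/s and value of joint plunger below 0.003 m), for 0.2 s.
2. the fingers hold the plunger fully up (value of joint plunger above 0.012 m and contact force between the fingers and plunger above 2 N), for 0.3 s.
At the end, for the whole second after the job is handed in: The cap sits rim down in the nest that was empty (centre within 4 mm, rim within 3 mm of the nest floor, upright within 4.5 degrees), untouched and at rest, and the fingers alone hold the plunger at least 12 mm of its 14 mm up, steadily, through the last second (all of step 2 and horizontal distance between cap_down and empty_nest below 0.004 m and z of cap_down in the frame of empty_nest between -0.003 and 0.003 m and angle between cap_down's own z axis and vertical below 0.08 rad and linear speed of cap_down below 0.02 m/s and contact force between the fingers and cap_down below 0.1 N and velocity of joint plunger between -0.01 and 0.01 m/s and not (contact force between plunger and cap_down above 0.05 N) and not (contact force between plunger and loaded_cap1 above 0.05 N) and not (contact force between plunger and loaded_cap2 above 0.05 N) and not (contact force between plunger and loaded_cap3 above 0.05 N) and not (contact force between plunger and amber_bottle above 0.05 N) and not (contact force between plunger and dropper_bottle above 0.05 N) and not (contact force between plunger and flask above 0.05 N) and not (contact force between plunger and stopper above 0.05 N) and not (contact force between plunger and spatula above 0.05 N) and not (contact force between plunger and cap_up above 0.05 N)); the arm keeps its last pose, push and grip.
It fails at once if a cap already loaded is pushed out of place (more than 8 mm) (distance of any of loaded_cap1, loaded_cap2, loaded_cap3 from where it was at the start of the episode above 0.008 m).
It fails at once if another thing on the bench is moved more than 25 mm or tipped over (distance of any of amber_bottle, dropper_bottle, flask, stopper, spatula, cap_up from where it was at the start of the episode above 0.025 m or angle between any of amber_bottle, dropper_bottle, flask's own z axis and vertical above 0.5 rad).
It also fails if it takes over 45 s, if anything falls off the work surface, if the arm or the gripper's body presses on something with over 40 N, if the wrist force passes 120 N, or if a joint passes its speed limit or range.

## Robot

A 6-joint arm with a two-finger parallel gripper is mounted at the origin on the work surface. World frame = base frame: x ahead of the robot, y to its left, z up, the work surface at z = 0. Lengths are in m, angles in degrees, forces in N, time in s.
With the tool pointing down it reaches from about 0.35 to 0.8 m from the base axis. Payload 7.3 kg.
Tool frame: the origin (TCP) lies midway between the tips of the shut fingers; the grasp point (between the pads) lies 19 mm behind it; z points along the fingers, y is the direction in which the jaws open and shut (so a half turn about z gives the same grasp; the last joint's range is limited). The gripper opens to 85 mm and grips with 20 to 120 N. Pads are 22 mm wide; open, the fingers measure 114 mm over their backs; the gripper's body (76 mm by 85 mm) begins 54 mm behind the grasp point. The pads swing forward as they close: fully open they stand 13 mm farther back than shut.
Start: joints at [-78.724, 19.595, 87.324, -0, 73.075, -8.365], TCP at [0.176, -0.494, 0.231] pointing down, gripper open.
Joint ranges: [-145.02, 145.02], [-44.19, 115.74], [2.07, 154.8], [-57.11, 237.11], [16.16, 152.29], [-177.93, 177.93]. Speed limits (degrees/s): [147.25, 147.25, 180, 180, 180, 180].

## Interface

Orientations are given as a 3x3 rotation matrix whose columns are the frame's x, y, z axes.
In Python, from cell import get_state, capture, finish_job gives the robot as it stands.
- The arm moves only by the shell command python3 -m inch 'ROWS' [FORCE]. ROWS is JSON, a list of rows, each an object of numbers: "x", "y", "z": the shift along the world's x, y, z in mm; "rx", "ry", "rz": the turn, a rotation vector about the world's x, y, z in rad; "gripper": the gripper command: -1 is shut, 1 is fully open, values between are in proportion. A call has 1 to 10 rows; each row is the pose to reach, as a shift and turn from the pose commanded when the call began; what a row does not reach only later rows make up. A row lasts 1/8 s, in which the tool goes at most 62.5 mm and 10.7 degrees, less where a joint would pass 70% of its speed; a pose out of reach is approached as far as the arm can. A call with a gripper value outside its range is refused whole. The fingers move at their own pace and stop on an object; FORCE is the grip in N (left out, the last holds). Time passes only in rows, so rows that repeat a pose let the fingers close. It gives the time, the measured TCP pose, the force and the opening at its end, in the units of the state.
- get_state(): the state, without advancing time (a new reading comes with each control period).
- capture(name): name is "scene" or "side" or "wrist"; returns a dict with "img" (420x560x3 uint8, red, green, blue), "z_map" (420x560 float32, m along the optical axis (not along the pixel's ray), 0 where there is no reading), "K" (3x3 intrinsics, pixels), "world_from_camera" (4x4, takes a point from camera to world coordinates). Camera axes: x right, y up, looking along -z (the intrinsics and any distortion apply to the point x, -y, -z); pixel columns grow to the right and rows downward; lengths in m; the calibration is good to about 2 mm. The wrist camera is an equidistant fisheye: a pixel r from the principal point sees the ray r / f radians off the axis. A picture is of the moment at which its call begins.
- finish_job(): hands the job in, once; it reports no verdict.
The state is a dict: "time_s": time; "joint_positions": joint angles; "joint_velocities": joint speeds; "effort": joint torques, N m; "tool_pos": TCP position; "orientation": TCP orientation; "contact_force": force on the tool from outside, world axes, zero at the start; "moment": the same for the moment, N m; "opening": opening from 0.0 (shut) to 1.0 (fully open).
Only numpy, scipy, OpenCV 4.12 (cv2) and the standard library are available. Lean on these libraries where they do the work, as an engineer would, in place of code of your own. Each camera call takes 0.05 s, during which the arm holds its last target. There are 200 camera calls.

## Working session

There is one attempt and no reset: what is moved stays moved. The work goes in short steps, Python scripts to look and compute and a shell command to move; the robot and the scene stay as the last step left them, time stands still between calls to the robot, and variables do not carry over. Pictures are saved under pics/ and viewed, about 8 in all and at most 12, crops included, and the job is handed in when it is done.

```bash
mkdir -p pics
cat > h.py <<'E'
import numpy as np, cv2
from cell import get_state, capture, finish_job
def cloud(c):
    h,w=c["z_map"].shape; u,v=np.meshgrid(np.arange(w),np.arange(h)); K=c["K"]; z=c["z_map"]
    P=np.stack([(u-K[0,2])/K[0,0]*z,-(v-K[1,2])/K[1,1]*z,-z],-1)
    T=c["world_from_camera"]; return P@T[:3,:3].T+T[:3,3]
def save(c,n): cv2.imwrite("pics/"+n,cv2.cvtColor(c["img"],cv2.COLOR_RGB2BGR))
E
python3 - <<'E'
from h import *
print(get_state())
a=capture("scene");b=capture("side")
np.savez("a.npz",**a);np.savez("b.npz",**b)
im=np.hstack([a["img"],b["img"]]); 
save(a,"s.png");save(b,"d.png")
for c in(a,b):print(c["K"],c["world_from_camera"])
E
```

```text
{'time_s': 0.0, 'joint_positions': array([-7.87254999e+01,  1.96360010e+01,  8.73782685e+01,  3.30272055e-04,
        7.30742659e+01, -8.36574971e+00]), 'joint_velocities': array([ 0.03949077,  0.0256494 , -0.03483445, -0.03770349,  0.05609935,
        0.00018264]), 'effort': array([ 2.90998352e-03, -4.33665991e+01, -2.46013373e+01, -7.22552318e-05,
        7.76477944e-03, -9.39369158e-06]), 'tool_pos': array([ 0.17639685, -0.49404697,  0.23062358]), 'orientation': array([[ 9.41822168e-01,  3.36111463e-01, -2.96700158e-04],
       [ 3.36111515e-01, -9.41820975e-01,  1.51649262e-03],
       [ 2.30272122e-04, -1.52799071e-03, -9.99998806e-01]]), 'contact_force': array([-0.10029404, -0.48455911, -0.62543417]), 'moment': array([0.02312489, 0.01586115, 0.0068012 ]), 'opening': 0.997159369084275}
[[493.75492854   0.         286.19743743]
 [  0.         493.75492854 203.47818782]
 [  0.           0.           1.        ]] [[ 0.47563673 -0.67264879  0.56684505  1.30399767]
 [ 0.87953453  0.37373139 -0.2945231  -0.37237339]
 [-0.01373718  0.6386458   0.76937821  1.04201716]
 [ 0.          0.          0.          1.        ]]
[[410.70759712   0.         277.71711835]
 [  0.         410.70759712 205.49617121]
 [  0.           0.           1.        ]] [[-0.84399566  0.36597788 -0.39208611  0.18900517]
 [-0.53630036 -0.56590009  0.62621004  0.66716157]
 [ 0.00729746  0.73879447  0.67389129  0.76869609]
 [ 0.          0.          0.          1.        ]]
```

View pics/s.png

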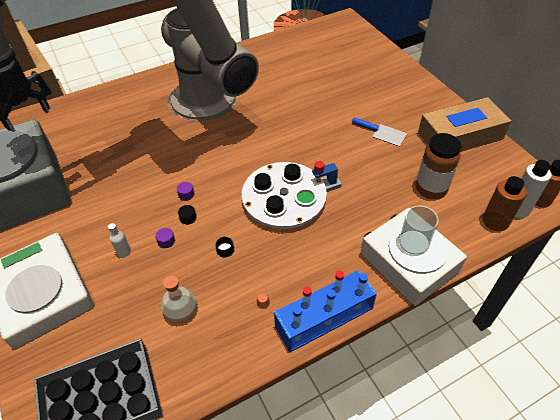

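View pics/d.png

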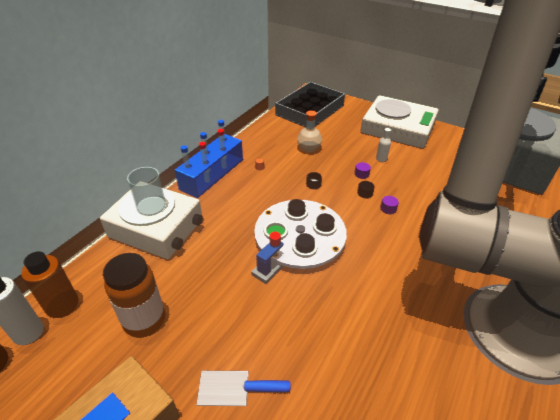

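Scene view: the loose candidates are black (187,214), black with a white inside (225,246), and purple (185,190) and (165,237). The one at (187,214) is black with a closed top, so it should be cap_down; a crop will confirm. The green nest is at (305,197), next to the red knob at (319,167).

```bash
cat > m.py <<'E'
from h import *
from scipy.optimize import least_squares
def ray(c,u,v,h):
    K=c["K"];T=c["world_from_camera"]
    d=T[:3,:3]@np.array([(u-K[0,2])/K[0,0],-(v-K[1,2])/K[1,1],-1]);o=T[:3,3]
    return o+d*(h-o[2])/d[2]
def circ(p):
    r=least_squares(lambda q:np.hypot(p[:,0]-q[0],p[:,1]-q[1])-q[2],[*p[:,:2].mean(0),.02],loss="soft_l1",f_scale=.001).x
    return r.round(4)
for n in "ab":
    c=dict(np.load(n+".npz"));P=cloud(c);hsv=cv2.cvtColor(c["img"],cv2.COLOR_RGB2HSV);H,S,V=[hsv[...,i].astype(int) for i in range(3)]
    reg=(P[...,0]>.3)&(P[...,0]<.8)&(P[...,1]>-.4)&(P[...,1]<.25)
    for name,m in dict(green=(H>45)&(H<75)&(S>100)&(P[...,2]<.05),red=((H<5)|(H>175))&(S>180)&(V>90)&(P[...,2]>.05)&(P[...,2]<.13),
        black=(V<75)&(P[...,2]>.02)&(P[...,2]<.034),bltop=(V<75)&(P[...,2]>.055)&(P[...,2]<.068),purple=(H>125)&(H<160)&(S>90)&(P[...,2]>.024)&(P[...,2]<.034)).items():
        N,L,st,ce=cv2.connectedComponentsWithStats((m&reg).astype(np.uint8))
        for i in range(1,N):
            if st[i,4]<25: continue
            q=P[L==i]; cs,_=cv2.findContours((L==i).astype(np.uint8),0,cv2.CHAIN_APPROX_NONE)
            (u,v),_=cv2.minEnclosingCircle(cs[0]); 
            z=np.median(q[:,2]); pl=np.array([ray(c,*x[0],z) for x in cs[0]])
            print(n,name,ce[i].round(1),st[i,4],"med",np.median(q,0).round(4),"zmax",q[:,2].max().round(4),"rayC",ray(c,*ce[i],z)[:2].round(4))
    # plate
    m=reg&(P[...,2]>.027)&(P[...,2]<.036)&(S<60)&(V>100)
    q=P[m]; N,L,st,ce=cv2.connectedComponentsWithStats(m.astype(np.uint8)); i=1+st[1:,4].argmax(); cs,_=cv2.findContours((L==i).astype(np.uint8),0,cv2.CHAIN_APPROX_NONE)
    k=max(cs,key=cv2.contourArea); hull=cv2.convexHull(k)
    print(n,"plate circ",circ(np.array([ray(c,*x[0],.032) for x in k])), np.median(P[L==i],0))
a=np.load("a.npz")["img"];b=np.load("b.npz")["img"]
I=np.hstack([cv2.resize(a[170:270,140:260],(400,333),interpolation=2),cv2.resize(b[140:240,290:410],(400,333),interpolation=2)])
J=np.hstack([cv2.resize(a[140:240,230:350],(400,333)),cv2.resize(b[190:290,240:360],(400,333))])
cv2.imwrite("pics/crop.png",cv2.cvtColor(np.vstack([I,J])[:600],cv2.COLOR_RGB2BGR))
E
python3 m.py
```

```text
a green [305.1 196.9] 148 med [0.5657 0.0688 0.0341] zmax 0.0381 rayC [0.5658 0.0686]
a red [318.9 164. ] 52 med [0.5324 0.1291 0.0994] zmax 0.1027 rayC [0.532  0.1291]
a black [330.6 179.8] 33 med [0.5446 0.1627 0.0277] zmax 0.0339 rayC [0.5415 0.1643]
a black [185.8 193.5] 37 med [ 0.3916 -0.2059  0.0247] zmax 0.0319 rayC [ 0.39   -0.2059]
a black [186.6 212.5] 177 med [ 0.4594 -0.2288  0.031 ] zmax 0.0339 rayC [ 0.4588 -0.2291]
a black [166.1 241. ] 45 med [ 0.5166 -0.307   0.0244] zmax 0.0315 rayC [ 0.5151 -0.3071]
a black [224.4 245.2] 120 med [ 0.603  -0.1833  0.0268] zmax 0.0339 rayC [ 0.6003 -0.1834]
a bltop [292.  170.1] 170 med [0.4866 0.0722 0.0632] zmax 0.0678 rayC [0.4865 0.0724]
a bltop [327.8 174. ] 33 med [0.5467 0.1533 0.0646] zmax 0.0679 rayC [0.5474 0.1494]
a bltop [262.4 179.7] 178 med [ 0.479  -0.0143  0.0632] zmax 0.0677 rayC [ 0.4787 -0.0142]
a bltop [274.6 202.5] 198 med [ 0.5653 -0.0223  0.0635] zmax 0.0677 rayC [ 0.5658 -0.0224]
a purple [184.7 188.1] 149 med [ 0.3761 -0.203   0.0312] zmax 0.0339 rayC [ 0.3759 -0.2028]
a purple [164.1 235.3] 183 med [ 0.5004
[... 550 characters left out ...]
 -0.2197]
b black [264.  269.8] 49 med [0.5269 0.1814 0.0265] zmax 0.0337 rayC [0.5301 0.1787]
b bltop [296.2 205.9] 154 med [ 0.5603 -0.0142  0.0617] zmax 0.0653 rayC [ 0.5599 -0.014 ]
b bltop [324.9 220.8] 163 med [ 0.473  -0.0054  0.0619] zmax 0.0666 rayC [ 0.473  -0.0056]
b bltop [305.  241.4] 188 med [0.4807 0.0803 0.0617] zmax 0.0655 rayC [0.4802 0.0806]
b bltop [263.4 260.3] 30 med [0.5286 0.1815 0.0587] zmax 0.0669 rayC [0.5313 0.1784]
b purple [362.6 167.2] 116 med [ 0.4975 -0.2989  0.0298] zmax 0.034 rayC [ 0.4973 -0.2998]
b purple [389.7 201.5] 155 med [ 0.3727 -0.1978  0.0299] zmax 0.033 rayC [ 0.373  -0.1974]
b plate circ [0.5131 0.0313 0.1065] [0.5127791  0.03582789 0.03196665]
```

View pics/crop.png

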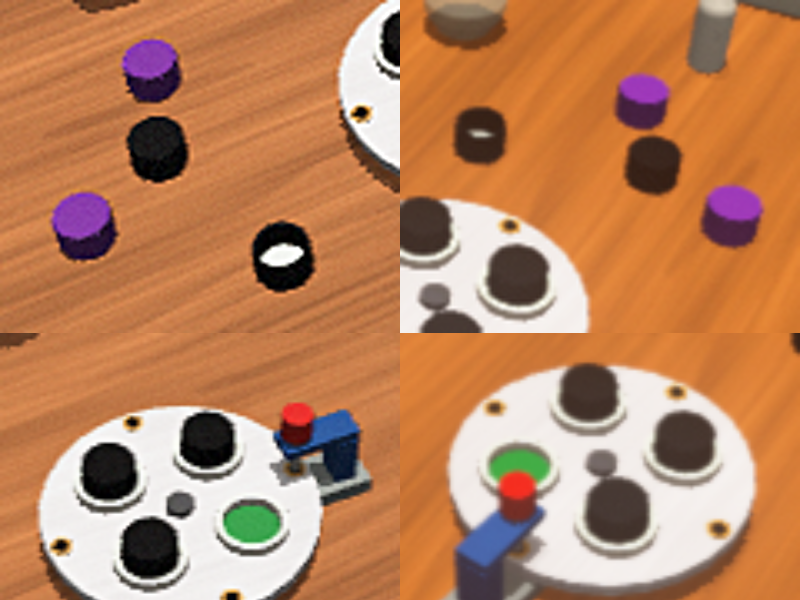

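The crop confirms it: the closed black cap at scene (187,213) is cap_down, and the one with the liner is cap_up. The green nest at (305,197) is the empty one. Averaging the two views puts cap_down at about (0.4555,-0.2246), the nest at (0.570,0.066), the knob at (0.532,0.131) and the carousel centre at (0.523,0.029). Knob to centre is then 102 mm, against 103 given.

Next I move above the cap with the jaw axis at 40°, which suits the nest too.

```bash
python3 -m inch '[{"x":279,"y":269,"z":-80,"rz":1.925},{"x":279,"y":269,"z":-80,"rz":1.925},{"x":279,"y":269,"z":-80,"rz":1.925},{"x":279,"y":269,"z":-80,"rz":1.925},{"x":279,"y":269,"z":-80,"rz":1.925},{"x":279,"y":269,"z":-80,"rz":1.925},{"x":279,"y":269,"z":-80,"rz":1.925},{"x":279,"y":269,"z":-80,"rz":1.925},{"x":279,"y":269,"z":-80,"rz":1.925},{"x":279,"y":269,"z":-80,"rz":1.925}]' 40
python3 -m inch '[{"rz":0.05},{"rz":0.05},{}]' | tail -3
python3 - <<'E'
from h import *
s=get_state();print(s["time_s"],s["tool_pos"],s["orientation"][:,1])
w=capture("wrist");np.savez("w1.npz",**w);save(w,"w1.png");print(w["K"],w["world_from_camera"],{k:v for k,v in w.items() if k not in("img","z_map")}.keys())
E
```

```text
0.1 [ 0.1764015  -0.49411096  0.23072304] [ 0.33606018 -0.94183959 -0.00131779]
[[325.1922621    0.         272.10431431]
 [  0.         325.1922621  203.90896545]
 [  0.           0.           1.        ]] [[ 0.33565686  0.90984091  0.2439754   0.23758838]
 [-0.94198197  0.32478229  0.08477287 -0.47200679]
 [-0.00210907 -0.25827502  0.96606913  0.37351556]
 [ 0.          0.          0.          1.        ]] dict_keys(['K', 'world_from_camera'])$[0]: bad value
$[0]: bad value
```

View pics/w1.png

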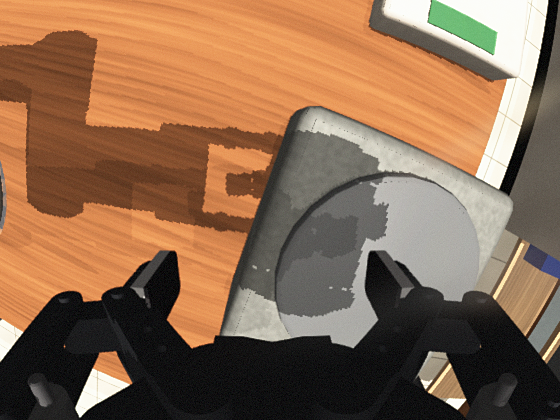

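The move was refused and nothing moved. The view shows only the start area with the balance under the gripper. The rows probably need every key.

```bash
python3 -m inch '[{"x":40,"y":40,"z":0,"rx":0,"ry":0,"rz":0.18,"gripper":1},{"x":80,"y":80,"z":0,"rx":0,"ry":0,"rz":0.36,"gripper":1},{"x":279,"y":269,"z":-80,"rx":0,"ry":0,"rz":1.92,"gripper":1},{"x":279,"y":269,"z":-80,"rx":0,"ry":0,"rz":1.92,"gripper":1},{"x":279,"y":269,"z":-80,"rx":0,"ry":0,"rz":1.92,"gripper":1},{"x":279,"y":269,"z":-80,"rx":0,"ry":0,"rz":1.92,"gripper":1},{"x":279,"y":269,"z":-80,"rx":0,"ry":0,"rz":1.92,"gripper":1},{"x":279,"y":269,"z":-80,"rx":0,"ry":0,"rz":1.92,"gripper":1},{"x":279,"y":269,"z":-80,"rx":0,"ry":0,"rz":1.92,"gripper":1},{"x":279,"y":269,"z":-80,"rx":0,"ry":0,"rz":1.92,"gripper":1}]' 40
```

```text
time_s: 1.4
tool_pos: [0.4554, -0.2251, 0.151]
orientation: [[-0.596, 0.803, -0.001], [0.803, 0.596, 0.0], [0.001, -0.0, -1.0]]
contact_force: [-0.3, 0.7, 0.0]
opening: 0.998
```

```bash
cat >> h.py <<'E'
def wcloud(c):
    h,w=c["z_map"].shape; u,v=np.meshgrid(np.arange(w),np.arange(h)); d=wdir(c,u,v)
    T=c["world_from_camera"]; return (d/(-d[...,2:])*c["z_map"][...,None])@T[:3,:3].T+T[:3,3]
def wdir(c,u,v):
    K=c["K"]; x=(u-K[0,2])/K[0,0]; y=(v-K[1,2])/K[1,1]; t=np.hypot(x,y)+1e-9
    return np.stack([np.sin(t)*x/t,-np.sin(t)*y/t,-np.cos(t)],-1)
def wray(c,u,v,h):
    T=c["world_from_camera"]; d=wdir(c,np.asarray(u,float),np.asarray(v,float))@T[:3,:3].T; o=T[:3,3]
    return o+d*((h-o[2])/d[...,2])[...,None]
E
python3 - <<'E'
from h import *
w=capture("wrist");np.savez("w1.npz",**w);save(w,"w2.png")
s=get_state();R=s["orientation"];print(w["world_from_camera"].round(4))
P=wcloud(w);V=w["img"].max(-1);m=(V<70)&(np.hypot(P[...,0]-.4555,P[...,1]+.2246)<.045)&(P[...,2]>.015)&(P[...,2]<.04)
N,L,st,ce=cv2.connectedComponentsWithStats(m.astype(np.uint8));i=1+st[1:,4].argmax()
q=P[L==i];t=q[q[:,2]>np.percentile(q[:,2],90)-.004];print(ce[i],st[i],np.median(q,0),t.mean(0),(t.max(0)+t.min(0))/2,np.ptp(t,0))
E
```

```text
[[ 0.8032 -0.5757 -0.1532  0.4163]
 [ 0.5957  0.7762  0.2065 -0.1725]
 [ 0.     -0.2571  0.9664  0.2938]
 [ 0.      0.      0.      1.    ]]
[268.78902384 197.86909582] [ 243  171   53   54 2223] [ 0.45280524 -0.22631107  0.03004889] [ 0.4533017  -0.22712605  0.03007623] [ 0.45337459 -0.22741312  0.0297289 ] [0.04438519 0.04474868 0.00545747]
```

View pics/w2.png

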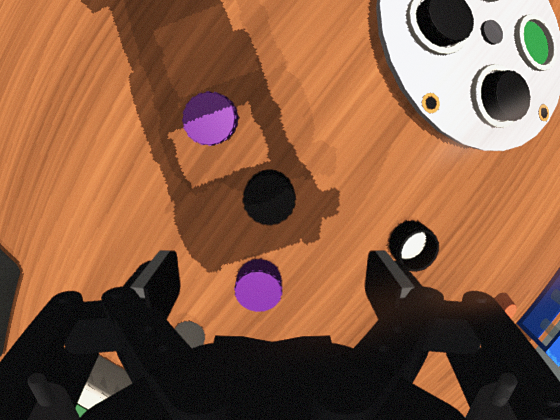

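Wrist view: the cap top is at (269,198), measured at (0.4534,-0.2273), z 0.030 and 44.5 mm wide, so it is the right object. The cap_up at (413,245) is clear of the fingers. Descending to it.

```bash
python3 -m inch '[{"x":-2,"y":-2,"z":-50,"rx":0,"ry":0,"rz":0.06,"gripper":1},{"x":-2,"y":-2,"z":-100,"rx":0,"ry":0,"rz":0.06,"gripper":1},{"x":-2,"y":-2,"z":-130,"rx":0,"ry":0,"rz":0.06,"gripper":1},{"x":-2,"y":-2,"z":-141,"rx":0,"ry":0,"rz":0.06,"gripper":1},{"x":-2,"y":-2,"z":-141,"rx":0,"ry":0,"rz":0.06,"gripper":1}]' 40
python3 -m inch '[{"x":0,"y":0,"z":0,"rx":0,"ry":0,"rz":0,"gripper":-1},{"x":0,"y":0,"z":0,"rx":0,"ry":0,"rz":0,"gripper":-1},{"x":0,"y":0,"z":0,"rx":0,"ry":0,"rz":0,"gripper":-1},{"x":0,"y":0,"z":0,"rx":0,"ry":0,"rz":0,"gripper":-1},{"x":0,"y":0,"z":0,"rx":0,"ry":0,"rz":0,"gripper":-1},{"x":0,"y":0,"z":0,"rx":0,"ry":0,"rz":0,"gripper":-1}]' 40
```

```text
time_s: 2.08
tool_pos: [0.4535, -0.2275, 0.0103]
orientation: [[-0.637, 0.771, -0.0], [0.771, 0.637, 0.0], [0.001, -0.0, -1.0]]
contact_force: [-0.5, -0.5, -0.1]
opening: 0.997
time_s: 2.82
tool_pos: [0.454, -0.2278, 0.0115]
orientation: [[-0.638, 0.77, 0.002], [0.77, 0.638, -0.001], [-0.002, 0.001, -1.0]]
contact_force: [-0.6, 0.8, 5.9]
opening: 0.491
```

```bash
python3 -m inch '[{"x":0,"y":0,"z":20,"rx":0,"ry":0,"rz":0,"gripper":-1},{"x":0,"y":0,"z":60,"rx":0,"ry":0,"rz":0,"gripper":-1},{"x":0,"y":0,"z":110,"rx":0,"ry":0,"rz":0,"gripper":-1},{"x":0,"y":0,"z":110,"rx":0,"ry":0,"rz":0,"gripper":-1},{"x":0,"y":0,"z":110,"rx":0,"ry":0,"rz":0,"gripper":-1}]' 40
cat > gr.py <<'E'
from h import *
import sys
w=capture("wrist");save(w,sys.argv[1]);np.savez("g.npz",**w)
s=get_state();R=s["orientation"];t=s["tool_pos"];print(t,s["opening"],s["time_s"])
P=(wcloud(w)-t)@R   # tool frame
for (u,v) in [(272,200),(272,215),(272,230),(272,245),(272,260),(272,275),(272,290),(272,305),(255,260),(290,260)]: print(u,v,P[v,u].round(4),w["img"][v,u])
E
python3 gr.py w3.png
```

```text
time_s: 3.45
tool_pos: [0.4532, -0.2272, 0.1202]
orientation: [[-0.638, 0.77, 0.0], [0.77, 0.638, 0.0], [-0.0, 0.0, -1.0]]
contact_force: [-0.1, 0.7, -0.2]
opening: 0.491
[ 0.45283901 -0.22702689  0.11955327] 0.4911599661421369 3.5
272 200 [-1.900e-03  1.000e-04  1.206e-01] [99 57 34]
272 215 [ 0.0221  0.0001 -0.001 ] [ 5  9 10]
272 230 [ 0.0209  0.0001 -0.0182] [16 15 17]
272 245 [ 0.0151  0.0001 -0.0201] [18 20 15]
272 260 [ 0.0083  0.0001 -0.0201] [17 11 16]
272 275 [ 0.0011  0.     -0.0197] [15 13 12]
272 290 [-0.0071  0.     -0.0185] [8 9 5]
272 305 [-0.0144  0.     -0.0194] [7 0 0]
255 260 [ 0.0076 -0.0071 -0.0186] [10  8 12]
290 260 [ 0.008   0.0076 -0.0194] [11 14 12]
```

View pics/w3.png

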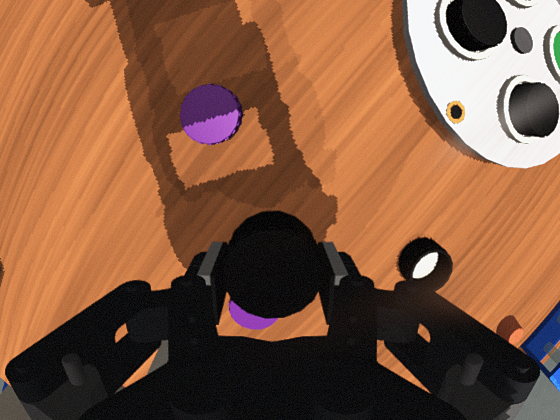

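The cap is held upright and centred at (272,264). In the tool frame the front edge is at +22 mm and the top at -19.5 mm, so the cap axis coincides with the TCP and the rim is 10.5 mm below it. Next is a position short of the nest, so the wrist camera sees it.

```bash
python3 -m inch '[{"x":31,"y":50,"z":10,"rx":0,"ry":0,"rz":0,"gripper":-1},{"x":62,"y":99,"z":15,"rx":0,"ry":0,"rz":0,"gripper":-1},{"x":93,"y":148,"z":15,"rx":0,"ry":0,"rz":0,"gripper":-1},{"x":124,"y":198,"z":15,"rx":0,"ry":0,"rz":0,"gripper":-1},{"x":155,"y":247,"z":15,"rx":0,"ry":0,"rz":0,"gripper":-1},{"x":155,"y":247,"z":15,"rx":0,"ry":0,"rz":0,"gripper":-1},{"x":155,"y":247,"z":15,"rx":0,"ry":0,"rz":0,"gripper":-1}]' 40
cat > nest.py <<'E'
from h import *
import sys
from scipy.optimize import least_squares
w=capture("wrist");save(w,sys.argv[1]);np.savez("n.npz",**w)
s=get_state();print(s["tool_pos"],s["opening"],s["time_s"])
P=wcloud(w);hsv=cv2.cvtColor(w["img"],cv2.COLOR_RGB2HSV);H,S,V=[hsv[...,i].astype(int) for i in range(3)]
def big(m):
    N,L,st,ce=cv2.connectedComponentsWithStats(m.astype(np.uint8));i=1+st[1:,4].argmax();return L==i,st[i],ce[i]
def fit(p):
    r=least_squares(lambda q:np.hypot(p[:,0]-q[0],p[:,1]-q[1])-q[2],[*p[:,:2].mean(0),.02],loss="soft_l1",f_scale=.0007);return r.x.round(4)
def cont(m,h):
    k=max(cv2.findContours(m.astype(np.uint8),0,cv2.CHAIN_APPROX_NONE)[0],key=cv2.contourArea)[:,0];k=k[(k>2).all(1)&(k[:,0]<557)]
    return wray(w,k[:,0],k[:,1],h)
m,st,ce=big((H>45)&(H<75)&(S>80)&(P[...,2]<.06)&(abs(P[...,0]-.57)<.05)&(abs(P[...,1]-.066)<.05))
print("green",st,ce,np.median(P[m],0).round(4),"fit",fit(cont(m,.032)))
m,st,ce=big((P[...,2]>.038)&(P[...,2]<.0455)&(np.hypot(P[...,0]-.57,P[...,1]-.066)<.045)&(V>110)&(S<70))
print("ring",st,ce,np.median(P[m],0).round(4),"outer fit(30)",fit(cont(m,.042)))
m,st,ce=big(((H<6)|(H>174))&(S>150)&(P[...,2]>.09)&(P[...,2]<.105)&(np.hypot(P[...,0]-.532,P[...,1]-.131)<.03))
print("knob",st,ce,np.median(P[m],0).round(4),"fit(13)",fit(cont(m,.098)))
for c in[(.4836,.0764),(.563,-.018),(.476,-.010)]:
    m=(P[...,2]>.057)&(P[...,2]<.067)&(np.hypot(P[...,0]-c[0],P[...,1]-c[1])<.03)&(V<90)
    if m.sum()>80: m,st,ce=big(m);print("cap",ce,st[4],np.median(P[m],0).round(4),fit(cont(m,.062)))
E
python3 nest.py w4.png
```

```text
time_s: 4.38
tool_pos: [0.6075, 0.0195, 0.1336]
orientation: [[-0.639, 0.77, -0.003], [0.77, 0.639, -0.0], [0.002, -0.003, -1.0]]
contact_force: [-0.1, -0.6, -0.0]
opening: 0.488
[0.60747124 0.01876317 0.13407461] 0.4928578113858502 4.425
green [ 244   95   63   63 3058] [274.94375409 126.04937868] [0.5701 0.0675 0.033 ] fit [0.5702 0.0674 0.0231]
ring [ 234   86   82   81 1802] [275.39844617 125.24583796] [0.5698 0.0691 0.0419] outer fit(30) [0.57   0.0674 0.0292]
knob [272   0  45  27 998] [294.22845691  11.24549098] [0.5357 0.1249 0.098 ] fit(13) [0.5333 0.1277 0.012 ]
cap [184.05172414  41.17838196] 3016 [0.4848 0.075  0.0621] [0.484  0.0751 0.0218]
cap [189.18456615 215.90469417] 2812 [ 0.5623 -0.0181  0.062 ] [ 0.5623 -0.0189  0.0219]
cap [105.82067594 134.08548708] 2515 [ 0.4767 -0.0104  0.0621] [ 0.4761 -0.011   0.0221]
```

View pics/w4.png

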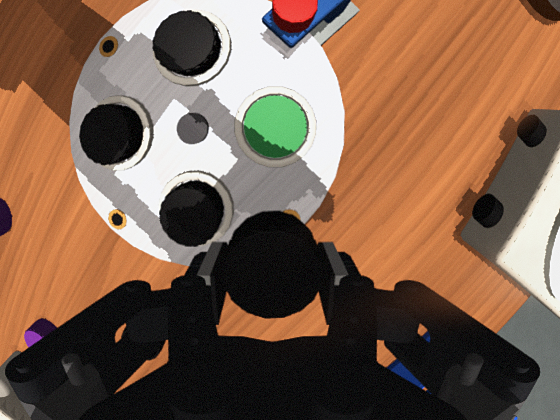

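The nest fits at (0.5702,0.0674), and the three loaded caps predict (0.5702,0.0672), so they agree. Top of the knob is at (0.533,0.128), partly cut off at the image edge. I move over the nest and go down in stages.

```bash
python3 -m inch '[{"x":-20,"y":24,"z":0,"rx":0,"ry":0,"rz":0,"gripper":-1},{"x":-38,"y":47,"z":0,"rx":0,"ry":0,"rz":0,"gripper":-1},{"x":-38,"y":47,"z":-30,"rx":0,"ry":0,"rz":0,"gripper":-1},{"x":-38,"y":47,"z":-60,"rx":0,"ry":0,"rz":0,"gripper":-1},{"x":-38,"y":47,"z":-76,"rx":0,"ry":0,"rz":0,"gripper":-1},{"x":-38,"y":47,"z":-76,"rx":0,"ry":0,"rz":0,"gripper":-1}]' 40
python3 - <<'E'
from h import *
t=np.mean([get_state()["tool_pos"] for _ in range(5)],0);print(t)
E
python3 -m inch '[{"x":0,"y":0,"z":-4,"rx":0,"ry":0,"rz":0,"gripper":-1},{"x":0,"y":0,"z":-8,"rx":0,"ry":0,"rz":0,"gripper":-1},{"x":0,"y":0,"z":-11,"rx":0,"ry":0,"rz":0,"gripper":-1},{"x":0,"y":0,"z":-11,"rx":0,"ry":0,"rz":0,"gripper":-1}]' 40
```

```text
time_s: 5.18
tool_pos: [0.5697, 0.0656, 0.0584]
orientation: [[-0.637, 0.771, -0.002], [0.771, 0.637, 0.0], [0.002, -0.002, -1.0]]
contact_force: [0.5, -0.4, -0.1]
opening: 0.488
[0.56969088 0.06558777 0.05839877]
time_s: 5.68
tool_pos: [0.5704, 0.0666, 0.0482]
orientation: [[-0.638, 0.77, -0.0], [0.77, 0.638, 0.0], [0.0, -0.0, -1.0]]
contact_force: [-0.0, 0.2, 0.1]
opening: 0.493
```

The rim is now about 4 mm below the ring top with no contact force, so it has entered the bore. Lowering the rest.

```bash
python3 -m inch '[{"x":0,"y":0.5,"z":-2,"rx":0,"ry":0,"rz":0,"gripper":-1},{"x":0,"y":0.5,"z":-4,"rx":0,"ry":0,"rz":0,"gripper":-1},{"x":0,"y":0.5,"z":-5.5,"rx":0,"ry":0,"rz":0,"gripper":-1},{"x":0,"y":0.5,"z":-5.5,"rx":0,"ry":0,"rz":0,"gripper":-1}]' 40
```

```text
time_s: 6.18
tool_pos: [0.5705, 0.0671, 0.0435]
orientation: [[-0.638, 0.77, 0.0], [0.77, 0.638, 0.0], [-0.0, 0.0, -1.0]]
contact_force: [-1.6, 0.7, 6.7]
opening: 0.491
```

Contact at 6.7 N at the expected height. Releasing and retreating upward.

```bash
python3 -m inch '[{"x":0,"y":0,"z":0.5,"rx":0,"ry":0,"rz":0,"gripper":0.5},{"x":0,"y":0,"z":0.5,"rx":0,"ry":0,"rz":0,"gripper":0.5},{"x":0,"y":0,"z":0.5,"rx":0,"ry":0,"rz":0,"gripper":0.5},{"x":0,"y":0,"z":0.5,"rx":0,"ry":0,"rz":0,"gripper":0.5},{"x":0,"y":0,"z":20,"rx":0,"ry":0,"rz":0,"gripper":0.5},{"x":0,"y":0,"z":50,"rx":0,"ry":0,"rz":0,"gripper":0.5},{"x":10,"y":-20,"z":95,"rx":0,"ry":0,"rz":0,"gripper":0.5},{"x":23,"y":-30,"z":95,"rx":0,"ry":0,"rz":0,"gripper":0.5},{"x":23,"y":-30,"z":95,"rx":0,"ry":0,"rz":0,"gripper":0.5},{"x":23,"y":-30,"z":95,"rx":0,"ry":0,"rz":0,"gripper":0.5}]' 40
cat > n2.py <<'E'
exec(open("nest.py").read().replace("[(.4836","[(.570,.0674),(.4836").replace('m,st,ce=big((H>45)','#').replace('print("green','#').replace('m,st,ce=big((P[...,2]>.038)','#').replace('print("ring','#'))
E
python3 n2.py w5.png
```

```text
time_s: 7.42
tool_pos: [0.5923, 0.0374, 0.1361]
orientation: [[-0.638, 0.77, -0.003], [0.77, 0.638, 0.001], [0.003, -0.002, -1.0]]
contact_force: [0.4, -0.0, -1.0]
opening: 0.751
[0.59231461 0.03750909 0.13628115] 0.7474599183770921 7.475
knob [ 273   22   45   45 1565] [294.51182109  43.75271565] [0.5323 0.129  0.0981] fit(13) [0.5323 0.1292 0.0125]
cap [275.52059811 161.85108331] 3277 [0.5701 0.0675 0.0621] [0.5703 0.0673 0.0216]
cap [184.83138781  74.42380026] 3084 [0.4843 0.0754 0.0622] [0.4837 0.0753 0.0218]
cap [193.87459634 239.15123789] 1858 [ 0.5575 -0.0126  0.062 ] [ 0.5614 -0.0168  0.0208]
cap [109.60197775 165.19818706] 2427 [ 0.4763 -0.01    0.0621] [ 0.4758 -0.0108  0.0221]
```

View pics/w5.png

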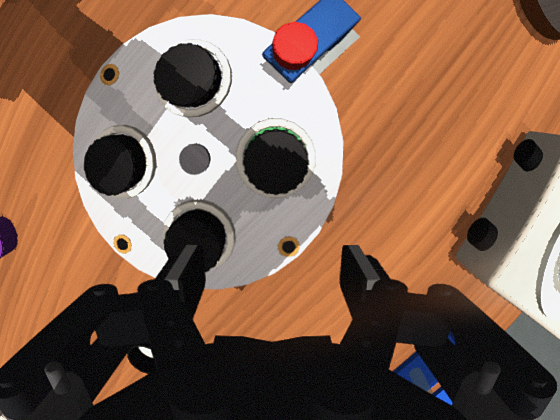

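Seated: the cap top is at z 0.0621, like the loaded caps, centre (0.5703,0.0673) against the nest's (0.5702,0.0674). The loaded caps are unmoved and the knob at (295,44) is fully visible: fit (0.5323,0.1292), against (0.5325,0.1307) from the carousel geometry. I go above it with the jaws along the carousel's x, at -5°.

```bash
python3 -m inch '[{"x":-15,"y":25,"z":5,"rx":0,"ry":0,"rz":-0.18,"gripper":0.5},{"x":-30,"y":50,"z":5,"rx":0,"ry":0,"rz":-0.36,"gripper":0.5},{"x":-45,"y":75,"z":5,"rx":0,"ry":0,"rz":-0.54,"gripper":0.5},{"x":-60.5,"y":92.5,"z":5,"rx":0,"ry":0,"rz":-0.72,"gripper":0.5},{"x":-60.5,"y":92.5,"z":0,"rx":0,"ry":0,"rz":-0.78,"gripper":0.5},{"x":-60.5,"y":92.5,"z":0,"rx":0,"ry":0,"rz":-0.78,"gripper":0.5},{"x":-60.5,"y":92.5,"z":0,"rx":0,"ry":0,"rz":-0.78,"gripper":0.5}]' 60
cat > k.py <<'E'
from h import *
import sys
exec(open("nest.py").read().split("m,st,ce=big((H>45)")[0].split("from scipy")[1].join(["from scipy",""]))
m,st,ce=big(((H<6)|(H>174))&(S>150)&(P[...,2]>.07)&(P[...,2]<.125)&(np.hypot(P[...,0]-.532,P[...,1]-.131)<.03))
q=P[m];h=np.percentile(q[:,2],80);t=q[:,2]>h-.004
print("knob",st,ce,np.median(q[t],0).round(4),"fit",fit(cont(m&(P[...,2]>h-.004),h)),"top z",h)
print("tool",((np.median(q[t],0)-s["tool_pos"])@s["orientation"]).round(4))
E
python3 k.py w6.png
```

```text
time_s: 8.35
tool_pos: [0.5328, 0.1296, 0.1375]
orientation: [[0.087, 0.996, -0.001], [0.996, -0.087, -0.0], [-0.0, -0.001, -1.0]]
contact_force: [-0.5, -0.1, -0.4]
opening: 0.751
[0.53295271 0.12946973 0.1376469 ] 0.7464049815222435 8.4
knob [ 251  202   42   47 1558] [271.12772786 225.30872914] [0.5319 0.1315 0.0981] fit [0.5319 0.1314 0.0123] top z 0.09854351238964527
tool [ 0.0019 -0.0012  0.0396]
```

View pics/w6.png

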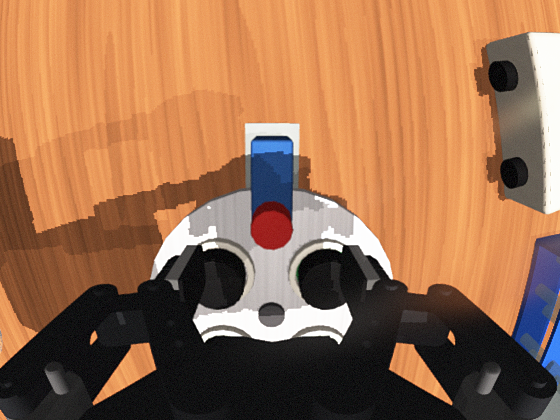

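The knob at (271,225) is between the jaws, about 1 mm off in x and 1.5 mm in y. Descending and gripping.

```bash
python3 -m inch '[{"x":-0.8,"y":1.4,"z":-25,"rx":0,"ry":0,"rz":0,"gripper":0.5},{"x":-0.8,"y":1.4,"z":-50,"rx":0,"ry":0,"rz":0,"gripper":0.5},{"x":-0.8,"y":1.4,"z":-61,"rx":0,"ry":0,"rz":0,"gripper":0.5},{"x":-0.8,"y":1.4,"z":-61,"rx":0,"ry":0,"rz":0,"gripper":0.5}]' 60
python3 -m inch '[{"x":0,"y":0,"z":0,"rx":0,"ry":0,"rz":0,"gripper":-1},{"x":0,"y":0,"z":0,"rx":0,"ry":0,"rz":0,"gripper":-1},{"x":0,"y":0,"z":0,"rx":0,"ry":0,"rz":0,"gripper":-1},{"x":0,"y":0,"z":0,"rx":0,"ry":0,"rz":0,"gripper":-1},{"x":0,"y":0,"z":0,"rx":0,"ry":0,"rz":0,"gripper":-1},{"x":0,"y":0,"z":0,"rx":0,"ry":0,"rz":0,"gripper":-1}]' 80
```

```text
time_s: 8.9
tool_pos: [0.532, 0.1308, 0.0764]
orientation: [[0.088, 0.996, -0.001], [0.996, -0.088, -0.0], [-0.0, -0.001, -1.0]]
contact_force: [0.0, -0.1, 0.9]
opening: 0.75
time_s: 9.65
tool_pos: [0.5324, 0.131, 0.0781]
orientation: [[0.088, 0.996, 0.001], [0.996, -0.088, 0.0], [0.0, 0.001, -1.0]]
contact_force: [-1.9, 0.7, 5.9]
opening: 0.268
```

Gripped; the opening fits the 26 mm knob. Lifting gradually.

```bash
python3 -m inch '[{"x":0,"y":0,"z":3,"rx":0,"ry":0,"rz":0,"gripper":-1},{"x":0,"y":0,"z":6,"rx":0,"ry":0,"rz":0,"gripper":-1},{"x":0,"y":0,"z":9,"rx":0,"ry":0,"rz":0,"gripper":-1},{"x":0,"y":0,"z":12,"rx":0,"ry":0,"rz":0,"gripper":-1},{"x":0,"y":0,"z":15,"rx":0,"ry":0,"rz":0,"gripper":-1},{"x":0,"y":0,"z":15,"rx":0,"ry":0,"rz":0,"gripper":-1},{"x":0,"y":0,"z":15,"rx":0,"ry":0,"rz":0,"gripper":-1}]' 80; python3 k.py w7.png
```

```text
time_s: 10.52
tool_pos: [0.5323, 0.131, 0.0917]
orientation: [[0.088, 0.996, 0.0], [0.996, -0.088, 0.0], [0.0, 0.0, -1.0]]
contact_force: [5.0, 2.1, -10.9]
opening: 0.275
[0.53228232 0.13098352 0.0917173 ] 0.2710442165992482 10.575
knob [ 244  235   57   69 3147] [272.22434064 269.95170003] [0.532  0.1319 0.1116] fit [0.532  0.1315 0.0124] top z 0.11197386654492902
tool [ 0.0008 -0.0003 -0.0199]
```

The knob top is at 0.112, which is 14 mm up, and the pull is 10.9 N, matching the full-lift spring force. A small extra pull will confirm the stop, then I check steadiness and the cap.

```bash
python3 -m inch '[{"x":0,"y":0,"z":0.7,"rx":0,"ry":0,"rz":0,"gripper":-1},{"x":0,"y":0,"z":1.5,"rx":0,"ry":0,"rz":0,"gripper":-1},{"x":0,"y":0,"z":1.5,"rx":0,"ry":0,"rz":0,"gripper":-1},{"x":0,"y":0,"z":1.5,"rx":0,"ry":0,"rz":0,"gripper":-1},{"x":0,"y":0,"z":1.5,"rx":0,"ry":0,"rz":0,"gripper":-1},{"x":0,"y":0,"z":1.5,"rx":0,"ry":0,"rz":0,"gripper":-1}]' 80; python3 k.py w8.png
python3 - <<'E'
from h import *
a=capture("scene");b=capture("side")
I=np.hstack([cv2.resize(a["img"][130:250,230:360],(400,369)),cv2.resize(b["img"][180:300,240:370],(400,369))])
cv2.imwrite("pics/fin.png",cv2.cvtColor(I,cv2.COLOR_RGB2BGR))
P=cloud(a);m=(a["img"].max(-1)<75)&(np.hypot(P[...,0]-.572,P[...,1]-.064)<.03)&(P[...,2]>.055)&(P[...,2]<.068)
print(m.sum(),np.median(P[m],0)); print(get_state()["contact_force"],get_state()["time_s"])
E
```

```text
time_s: 11.32
tool_pos: [0.5323, 0.131, 0.0923]
orientation: [[0.088, 0.996, -0.0], [0.996, -0.088, 0.0], [0.0, -0.0, -1.0]]
contact_force: [6.0, 1.9, -17.8]
opening: 0.272
[0.53225716 0.13097902 0.09227373] 0.2720961112244607 11.375
knob [ 244  235   57   69 3153] [272.2150333  269.84744688] [0.532  0.1319 0.1121] fit [0.532  0.1315 0.0124] top z 0.11247748074256454
tool [ 0.0008 -0.0003 -0.0198]
195 [0.57320748 0.06523235 0.06302021]
[  6.93637542   2.51791526 -18.16006302] 11.475
```

View pics/fin.png

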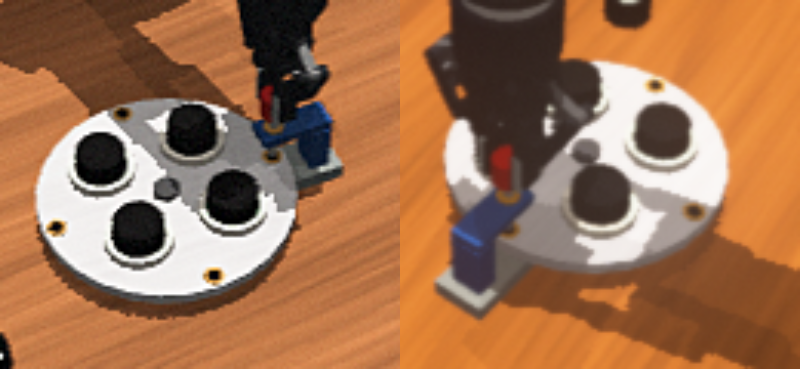

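The extra pull raised the force from 10.9 N to 18 N with only 0.5 mm of travel, so the plunger is on its stop. The scene half (left) shows four seated caps, the new one at about (232,195), the red knob held raised at (268,100) and nothing else touched. Handing in.

```bash
python3 -c "
from cell import *
print(finish_job()); s=get_state();print(s['time_s'],s['tool_pos'],s['contact_force'])"
```

```text
the job is handed in; nothing more can be done
None
the job is handed in; nothing more can be done
```

I seated the loose black cap rim down in the empty nest and let go of it. I then gripped the red plunger knob, pulled it up to its stop and handed the job in at about 11.5 s while still holding it. No verdict was given.

- **Cap:** after release its top was at z 62.1 mm, the same as the loaded caps. Its centre was within about 0.2 mm of the nest's in the wrist camera. The scene camera's final reading was about 3–4 mm off that in x and y, but this camera had read several mm from the wrist and side views throughout.
- **Plunger:** the knob top rose 14 mm, from 98 to 112 mm. The pull was 10.9 N at full lift. A further 1.5 mm of commanded lift raised it to 18 N with only about 0.5 mm of movement, which shows it is on the stop.
- **Other things:** after the placing, two of the loaded caps measured within about 0.5 mm of before and the third was partly hidden by a finger. The final view showed all of them seated. I touched nothing else on the bench, but did not re-measure the bystanders.
- **Problems:** the first move was refused because its rows lacked some keys, and nothing moved. No other check failed.

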